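# Hang the draining basket on the lift hook

### The arm

A 7-joint arm with a two-finger parallel gripper is mounted at the origin on the work surface. World frame = base frame: x ahead of the robot, y to its left, z up, the work surface at z = 0. Lengths are in m, angles in rad, forces in N, time in s.
With the tool pointing down it reaches from about 0.4 to 0.85 m from the base axis. Payload 6.9 kg.
Tool frame: the origin (TCP) lies at the very end of the fingers, on their centre line; the grasp point (between the pads) lies 19 mm behind it; z points along the fingers, x is the direction in which the jaws open and shut, and the axes are right-handed (so a half turn about z gives the same grasp; the last joint's range is limited). The gripper opens to 85 mm and grips with 20 to 120 N. Pads are 22 mm wide; open, the fingers measure 114 mm over their backs; the gripper's body (76 mm by 85 mm) begins 54 mm behind the grasp point. The pads swing forward as they close: fully open they stand 13 mm farther back than shut.
Start: joints at [1.224, 0.507, -0.238, 1.5, 0.126, 1.149, -0.155], TCP at [0.273, -0.562, 0.231] pointing down, gripper open.
Joint ranges: [-3.08, 3.08], [-0.24, 2.05], [-1.43, 1.35], [0, 2.5], [-1.52, 4.66], [0.17, 1.96], [-2.89, 2.89]. Speed limits (rad/s): [2.39, 2.39, 3.14, 3.14, 3.14, 3.14, 3.14].

### API

Orientations are given as a unit quaternion [x, y, z, w].
In Python, from plant import manip gives the robot as it stands.
- The arm moves only by the tool step_arm, never from a script. Its argument "plan" is a list of rows, each a list of 3 entries, a list of its own where there are three numbers: the shift along the tool's x, y, z in m, then the turn, a rotation vector about the tool's x, y, z in rad, then the closure, from 0 (fully open) to 1 (shut). A call has 1 to 5 rows; each row shifts and turns the pose as measured when the row begins, along the tool's axes as they then stand; what a row does not reach is not made up. A row lasts 1/10 s, in which the tool goes at most 50 mm and 8.59 degrees, less where a joint would pass 70% of its speed; a pose out of reach is approached as far as the arm can. A call with a gripper value outside its range is refused whole. The fingers move at their own pace and stop on an object; the grip force is fixed at half the most. Time passes only in rows, so rows that do not move let the fingers close. It gives the time, the measured TCP pose, the force and the opening at its end, in the units of the state.
- manip.state(): the state, without advancing time (a new reading comes with each control period).
- manip.read_camera(name): name is "side" or "top" or "wrist"; returns the picture (480x640x3 uint8, red, green, blue); there is no depth.
- manip.get_calibration(name): a dict with "fov_y" (degrees; the focal length in pixels is half the picture's height over the tangent of half this angle, whatever the lens; pixels are square), "cx", "cy" (the principal point, pixels), "k1" (the pictures are not rectified: a ray, as slopes to the right and down, at radius r is drawn at 1 + k1 r^2 times it, then the intrinsics apply), "R" (3x3) and "t" (3): a world point X has camera coordinates R X + t; the wrist camera has in their place "hand_eye" (4x4, takes a point from camera to tool coordinates, whose origin is the TCP and whose axes are the tool frame's). Camera axes: x right, y down, z forward; pixel columns grow to the right and rows downward; lengths in m; the calibration is good to about 2 mm. A picture is of the moment at which its call begins: read the wrist's pose just before it. get_calibration takes no time and is no camera call.
- manip.finish_job(): hands the job in, once; it reports no verdict.
Trained networks look in the newest picture that a camera, given by its name, has taken for a name from the list of things; names that differ only in an ending like _2 or _b are one class to them, and where a whole thing is asked for, a point or a joint stands for the part that bears it (a point fixed in the world has none). Each returns a list of dicts, best first, with "score" (0 to 1); they miss things now and then, are a little off and sometimes report something else, mostly with a low value. They report only what shows in the picture. A call takes as long as a camera call. They do not tell look-alikes from the thing itself.
- manip.regions_of(camera, query): "pixels" (480x640 bool, what is visible of it) and "uv" ([column, row] in pixels, amid what is visible of it).
The state is a dict: "time": time; "joint_positions": joint angles; "joint_vel": joint speeds; "effort": joint torques, N m; "tool_pos": TCP position; "eef_rot": TCP orientation; "ft_force": force on the tool from outside, world axes, zero at the start; "moment": the same for the moment, N m; "width": finger opening in m.
Only numpy, scipy, OpenCV 4.12 (cv2) and the standard library are available. Lean on these libraries where they do the work, as an engineer would, in place of code of your own. Each camera call takes 0.05 s, during which the arm holds its last target.

### The job

Lower the lift all the way, slide the basket along its tray against the end stop so that the hook goes in under its handle, then raise the lift right to the top, leaving the basket hanging level by its handle on the hook to drip dry. Only the lift may raise the basket: push it along, do not pick it up with the gripper. Leave the bowl, the plate and the small pan where they are.

Things in the scene. Friction and masses are not known exactly. Their poses are not given: they have to be found in the camera images.
- station: Fixed metal draining station, 400 mm long along its y. Origin on the counter, mid drip tray (126 mm wide, floor top at z = 6 mm). Rails at x = +-61 mm (tops z = 26 mm, y = -180 to +120 mm) form a lane 118 mm wide, open at the -y end. At y = +150 mm a 24 mm square post, 290 mm high, carries a sliding black block with a hook (towards -y, over the lane, at x = 0) and a handle bar (towards +y).
- stop (a point): Middle of the lane's end stop, an upright plate across the lane: face towards the basket at y = +115 mm in the station's frame, top at z = 40 mm; this point is on the face, at z = 30 mm. Against it the basket's centre is at y = +60 mm.
- lift (a joint): Height of the sliding block (with hook and handle bar) above its bottom stop: 0 m right down, 0.12 m right up at the top stop. It starts partly up and stays where it is left: friction about 9 N, moving weight 0.15 kg plus the hung basket, so about 8 N push it down and up to 16 N raise it.
- lift_grip (a point): Where the handle bar is gripped or pressed, on its axis: level round black bar, 18 mm thick, along the station's y from the block (y = +170 mm) to a free end at y = +280 mm; this point is at x = 0, y = +250 mm, z = 110 mm + lift value in the station's frame. Clear counter beside and below it.
- hook_seat (a point): Low point of the hook, where the handle rests: top of the 8 mm round hook bar, at x = 0, y = +52 mm, z = 102 mm + lift value in the station's frame. The upturned tip is at y = 22 to 30 mm, its top 16 mm above this point; from here the hook bar rises gently towards the post.
- basket_center (a point): Middle (half-way up) of the loose open steel basket: 110 x 110 mm, 60 mm high, walls 4 mm, slotted sides, 0.26 to 0.49 kg. It stands in the lane on the tray floor, short of the hook, its axes along the station's within a few degrees.
- basket_bar (a point): Middle of the top bar of the basket's rigid upright handle: 8 mm round steel, 80 mm long along the basket's x (across the lane), 96 mm above the basket's centre. In the tray its underside is 128 mm above the counter: with the lift right down the hook's tip passes under it with 10 mm to spare.
- plate: Bystander: white plate, 170 mm across, 18 mm high, beside the station; origin at its underside's centre.
- bowl: Bystander: white bowl, 120 mm across, 55 mm high, beside the station; origin at its underside's centre.
- insert: Bystander: small open steel pan, 100 x 140 mm, 65 mm high, between the station and the robot; origin at its underside's centre.
Mind the look-alikes: they are no part of the job. Leave any red look-alike of the part that bears basket_center alone.

How it is judged:
On the way, in this order (a step that is already met when the one before it is completed fails the run):
1. the lift is right down (within 10 mm of its bottom stop) (value of joint lift below 0.01 m), for 0.1 s.
2. the basket stands at the end stop with the lowered hook under its handle (y of basket_bar in the frame of station above 0.042 m and value of joint lift below 0.016 m and z of basket_bar in the frame of hook_seat above 0 m and angle between basket_center's own z axis and vertical below 0.12 rad), for 0.1 s.
At the end, for the whole second after the job is handed in: Lift at the top (at least 110 of its 120 mm); basket hanging by its handle bar in the hook, between tip and post, within 0.2 rad of level, its bottom at least 59 mm above the tray floor, slower than 60 mm/s and not touched by the robot (value of joint lift above 0.11 m and contact force between basket and lift above 1 N and contact force between basket and the arm below 0.1 N and contact force between basket and the fingers below 0.1 N and y of basket_bar in the frame of hook_seat between -0.02 and 0.05 m and z of basket_bar in the frame of hook_seat between 0 and 0.025 m and z of basket_center in the frame of station above 0.095 m and angle between basket_center's own z axis and vertical below 0.2 rad and linear speed of basket below 0.06 m/s).
It fails at once if the gripper carried the basket (touched it while it was more than 15 mm off the tray) (z of basket_center in the frame of station above 0.051 m and (contact force between basket and the fingers above 0.5 N or contact force between basket and the arm above 0.5 N)).
It fails at once if the basket was tipped over by more than 0.6 rad (angle between basket_center's own z axis and vertical above 0.6 rad).
It fails at once if the bowl, plate or small pan was shifted by more than 25 mm (distance of any of plate, bowl, insert from where it was at the start of the episode above 0.025 m).
It also fails if it takes over 64 s, if anything falls off the work surface, if the arm or the gripper's body presses on something with over 40 N, if the wrist force passes 120 N, or if a joint passes its speed limit or range.

## Working session

There is one attempt and no reset: what is moved stays moved. The work goes in short steps, Python scripts to look and compute and a tool call to move; the robot and the scene stay as the last step left them, time stands still between calls to the robot, and variables do not carry over. Pictures are saved under pics/ and viewed, and the job is handed in when it is done.

Besides the shell and the picture viewer there is one more tool, called after ">>>" as name(argument=value, ...), one argument or row to a line, values as JSON. step_arm: Moves the arm, as the interface text tells. Its arguments: {"type":"object","properties":{"plan":{"type":"array","items":{"type":"array"}}},"required":["plan"]}

```bash
mkdir -p pics; ls
cat > h.py <<'E'
import numpy as np, cv2
from plant import manip
def snap(n,f):
    im=manip.read_camera(n); cv2.imwrite('pics/'+f,im[:,:,::-1]); return im
E
python3 - <<'E'
from h import *
print(manip.state())
snap('side','s0.png');snap('top','t0.png')
for c in ('side','top','wrist'): print(c,manip.get_calibration(c))
for q in ('station','basket_center','lift','plate','bowl','insert','basket_bar','lift_grip','hook_seat'):
  for c in ('top','side'):
    for r in manip.regions_of(c,q): print(q,c,r['score'],r['uv'],r['pixels'].sum())
E
```

```text
pics
{'time': 0.0, 'joint_positions': array([ 1.22451914,  0.50832555, -0.23748451,  1.50113967,  0.12569699,
        1.14890544, -0.15484321]), 'joint_vel': array([ 0.00061138, -0.00121698,  0.00070662, -0.00038095,  0.000947  ,
        0.00046848,  0.00044884]), 'effort': array([ 6.43834501e-04, -6.20596290e+01, -2.18668565e+00, -2.49658638e+01,
        1.26363232e-02,  1.18907748e-02, -2.59714017e-05]), 'tool_pos': array([ 0.27254132, -0.56188148,  0.23043356]), 'eef_rot': array([ 8.47498840e-01, -5.30796490e-01, -7.72939559e-04, -4.52595042e-04]), 'ft_force': array([-0.40695956, -0.22609598, -0.39498102]), 'moment': array([-0.00938591,  0.00753267,  0.01314605]), 'width': 0.08506205008055218}
side {'fov_y': 45.18939017129599, 'cx': 320.0179771881907, 'cy': 234.26187897281838, 'k1': 0.00947102070492932, 'R': array([[-0.88754612, -0.46055442,  0.01230923],
       [-0.35540758,  0.66742505, -0.65439228],
       [ 0.29316777, -0.58517812, -0.75605504]]), 't': array([0.51091509, 0.28118216, 0.95013731])}
top {'fov_y': 56.919940259955204, 'cx': 316.2171386909202, 'cy': 234.594726865214
[... 848 characters left out ...]
 2926
basket_center top 0.85 [329.4, 266.3] 2745
basket_center side 0.81 [360.3, 270.5] 3203
basket_center side 0.68 [425.7, 186.9] 3701
lift top 0.75 [226.5, 292.4] 1130
lift side 0.66 [317.1, 339.4] 2273
plate top 0.97 [246.5, 197.1] 4310
plate side 0.75 [230.6, 324.9] 6156
bowl side 0.62 [282.5, 227.9] 2353
insert top 0.92 [315.2, 344.3] 3325
insert side 0.69 [437.5, 324.9] 5308
insert side 0.49 [321.0, 336.5] 2283
basket_bar top 0.59 [326.8, 266.1] 2665
basket_bar side 0.76 [357.6, 269.0] 3253
basket_bar side 0.74 [425.6, 184.5] 3592
lift_grip top 0.97 [228.3, 293.5] 1029
lift_grip side 0.73 [362.0, 272.1] 3367
lift_grip side 0.72 [320.1, 336.4] 2135
hook_seat top 0.88 [230.0, 295.4] 799
```

View pics/t0.png

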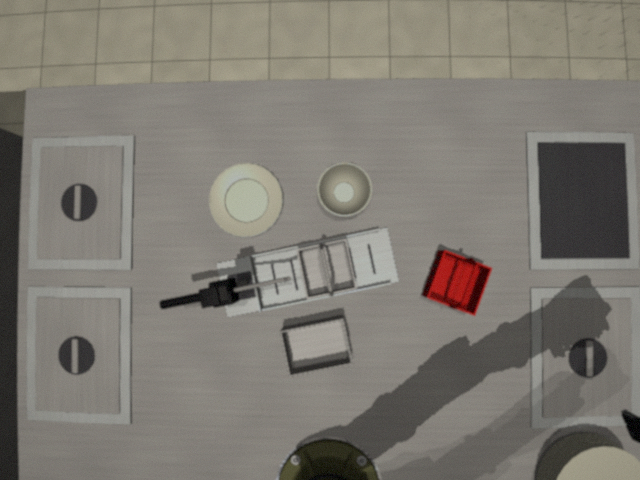

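View pics/s0.png

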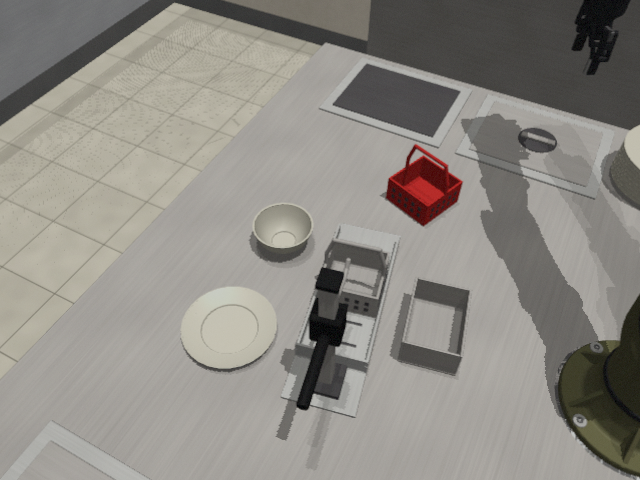

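The top view shows the station at about (310,270) with post and black lift at its left end (bar tip at 162,304). The grey basket is at (328,266), and the red look-alike at (457,280). I'll zoom in for precise points.

```bash
cat >> h.py <<'E'
def calib(n):
    c=manip.get_calibration(n)
    f=240/np.tan(np.radians(c['fov_y'])/2)
    return c,f
def pose(n,st=None):
    c,f=calib(n)
    if n!='wrist': return c,f,np.array(c['R']),np.array(c['t'])
    from scipy.spatial.transform import Rotation as Ro
    st=st or manip.state()
    T=np.eye(4);T[:3,:3]=Ro.from_quat(st['eef_rot']).as_matrix();T[:3,3]=st['tool_pos']
    M=np.linalg.inv(T@np.array(c['hand_eye'])); return c,f,M[:3,:3],M[:3,3]
def proj(n,X,P=None):
    c,f,R,t=P or pose(n)
    p=np.atleast_2d(X)@R.T+t; s=p[:,:2]/p[:,2:]; r2=(s**2).sum(1,keepdims=True)
    s=s*(1+c['k1']*r2); return s*f+[c['cx'],c['cy']]
def back(n,uv,z,P=None):
    c,f,R,t=P or pose(n)
    d=(np.atleast_2d(uv)-[c['cx'],c['cy']])/f; s=d.copy()
    for _ in range(20): s=d/(1+c['k1']*(s**2).sum(1,keepdims=True))
    rays=np.c_[s,np.ones(len(s))]@R; o=-R.T@t
    k=(z-o[2])/rays[:,2]; return o+rays*k[:,None]
E
python3 - <<'E'
import cv2
im=cv2.imread('pics/t0.png'); cv2.imwrite('pics/t0z.png',cv2.resize(im[210:340,150:410],None,fx=3,fy=3,interpolation=cv2.INTER_CUBIC))
im=cv2.imread('pics/s0.png'); cv2.imwrite('pics/s0z.png',cv2.resize(im[215:425,260:420],None,fx=2.8,fy=2.8,interpolation=cv2.INTER_CUBIC))
E
```

```text
(no output)
```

View pics/t0z.png

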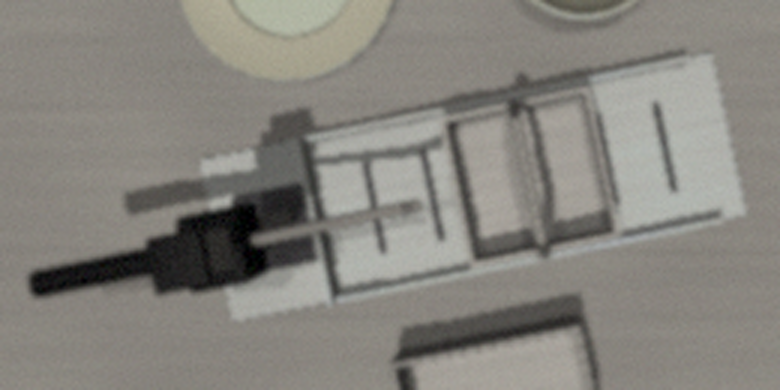

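View pics/s0z.png

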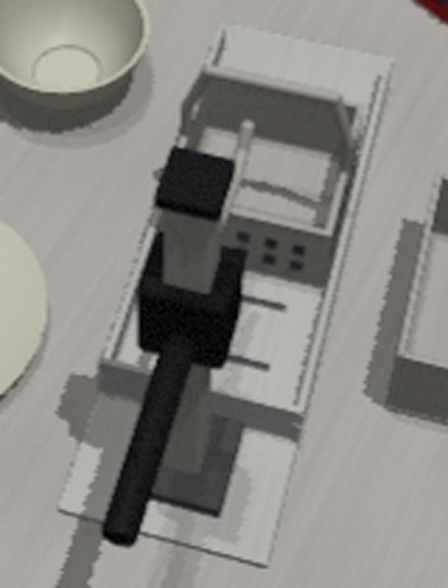

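Run:
```python
from h import *
from scipy.optimize import least_squares
o=np.array([150,210]); o2=np.array([260,215])
S=np.array([[63,-200,6],[-63,-200,6],[-63,200,6],[63,200,6]])/1e3
ut=np.array([[713,55],[745,213],[234,319],[202,158]])/3+o
us=np.array([[222,25],[393,60],[267,565],[62,510]])/2.8+o2
bt=np.array([35,278])/3+o; bs=np.array([120,533])/2.8+o2
def W(p,X):
    c,s=np.cos(p[2]),np.sin(p[2]); X=np.atleast_2d(X)
    return np.c_[p[0]+c*X[:,0]-s*X[:,1],p[1]+s*X[:,0]+c*X[:,1],X[:,2]]
def res(p):
    a=[(proj('top',W(p,S))-ut).ravel(),(proj('side',W(p,S))-us).ravel()]
    B=W(p,[[0,.278,.110+p[3]]])
    a+=[(proj('top',B)-bt).ravel(),(proj('side',B)-bs).ravel()]
    return np.concatenate(a)
r=least_squares(res,[.55,0,.1,.05]); p=r.x
print(p,r.fun.round(1)); 
np.save('st.npy',p)
print('grip',W(p,[[0,.25,.11+p[3]]]))
# basket rim edges at z=.066
def inv(X):
    c,s=np.cos(p[2]),np.sin(p[2]); d=X-[p[0],p[1],0]
    return np.c_[c*d[:,0]+s*d[:,1],-s*d[:,0]+c*d[:,1],d[:,2]]
e=np.array([[450,120],[475,258],[590,90],[614,232]])/3+o
print(inv(back('top',e,.066)))
e=np.array([[516,85],[543,250]])/3+o
print('bar?',inv(back('top',e,.132)))
for c,q,z in(('top','plate',.0),('top','insert',.065)):
    print(q,back(c,manip.regions_of(c,q)[0]['uv'],z))
print(back('top',[[343,190]],.05))
```

```text
[0.49472869 0.04791758 0.20534813 0.06259205] [-0.6 -1.2  0.5  0.5 -1.1  0.7 -1.2  0.4  1.5 -1.7  0.2 -1.4 -0.1 -0.4
 -1.6 -1.2 -0.2  2.  -0.4  0.5]
grip [[0.44375169 0.29266509 0.17259205]]
[[ 0.0513499   0.00080858  0.066     ]
 [-0.04848036  0.00334505  0.066     ]
 [ 0.05177216 -0.10145329  0.066     ]
 [-0.0504698  -0.09719852  0.066     ]]
bar? [[ 0.06343088 -0.05120095  0.132     ]
 [-0.04714687 -0.04626525  0.132     ]]
plate [[0.66838332 0.18822138 0.        ]]
insert [[0.34373648 0.02674922 0.065     ]]
[[ 0.67620259 -0.03390663  0.05      ]]
```

Station is at (0.495, 0.048) with yaw 0.205 rad, and the lift is at about 63 mm. The basket centre is at station y ≈ -0.05, so it needs about 110 mm of travel. Starting the swing toward the bar, rising first.

>>> step_arm(
  plan=[
    [[0,-0.045,-0.03],[0,0,-0.06],0],
    [[0,-0.045,-0.03],[0,0,-0.06],0],
    [[0,-0.045,-0.03],[0,0,-0.06],0],
    [[0,-0.045,-0.03],[0,0,-0.06],0],
    [[0,-0.045,-0.03],[0,0,-0.06],0],
  ],
)

```text
time: 1.6
tool_pos: [0.4455, -0.4516, 0.3696]
eef_rot: [0.916, -0.401, -0.005, -0.0]
ft_force: [1.2, -1.2, 0.7]
width: 0.0855
```

```bash
cat >> h.py <<'E'
from scipy.spatial.transform import Rotation as Ro
p=np.load('st.npy')
def W(X,q=p):
    c,s=np.cos(q[2]),np.sin(q[2]); X=np.atleast_2d(X)
    return np.c_[q[0]+c*X[:,0]-s*X[:,1],q[1]+s*X[:,0]+c*X[:,1],X[:,2]]
def inv(X,q=p):
    X=np.atleast_2d(X);c,s=np.cos(q[2]),np.sin(q[2]); d=X-[q[0],q[1],0]
    return np.c_[c*d[:,0]+s*d[:,1],-s*d[:,0]+c*d[:,1],d[:,2]]
def go(Xs,tilt=0,n=1,flip=0):
    "Xs station-frame TCP target; tool x=+station x, z down; tilt>0 leans body to station +y"
    Rt=(Ro.from_euler('z',p[2]+flip)*Ro.from_euler('x',np.pi-tilt)) 
    st=manip.state(); Rn=Ro.from_quat(st['eef_rot'])
    d=Rn.inv().apply(W([Xs])[0]-st['tool_pos']); rv=(Rn.inv()*Rt).as_rotvec()
    print('t',st['time'],'tcp st',inv(st['tool_pos'])[0].round(4),'F',st['ft_force'].round(1),'w',round(st['width'],4),'j',st['joint_positions'].round(2))
    print('shift',d.round(4),'turn',rv.round(3),'body axis st',Ro.from_euler('z',-p[2]).apply(-Rn.as_matrix()[:,2]).round(3))
E
python3 -c "
from h import *
go([0,.262,.3])"
```

```text
t 1.6 tcp st [-0.1501 -0.479   0.3696] F [ 1.2 -1.2  0.7] w 0.0855 j [ 0.94  0.47 -0.34  1.19  0.16  1.51 -0.2 ]
shift [-0.5574 -0.5103  0.0732] turn [-0.002  0.011 -1.03 ] body axis st [ 0.009 -0.007  1.   ]
```

>>> step_arm(
  plan=[
    [[-0.005,-0.048,0],[0,0,-0.06],0],
    [[-0.005,-0.048,0],[0,0,-0.06],0],
    [[-0.005,-0.048,0],[0,0,-0.06],0],
    [[-0.005,-0.048,0],[0,0,-0.06],0],
    [[-0.005,-0.048,0],[0,0,-0.06],0],
  ],
)

```text
time: 2.1
tool_pos: [0.5874, -0.2483, 0.3737]
eef_rot: [0.967, -0.255, -0.001, 0.001]
ft_force: [0.1, 0.1, -0.7]
width: 0.0858
```

>>> step_arm(
  plan=[
    [[-0.02,-0.045,0],[0,0,-0.07],0],
    [[-0.02,-0.045,0],[0,0,-0.07],0],
    [[-0.02,-0.045,0],[0,0,-0.07],0],
    [[-0.02,-0.045,0],[0,0,-0.07],0],
    [[-0.02,-0.045,0],[0,0,-0.07],0],
  ],
)

```text
time: 2.6
tool_pos: [0.5779, 0.0005, 0.3716]
eef_rot: [0.997, -0.075, -0.001, -0.0]
ft_force: [1.4, 0.9, -1.1]
width: 0.0854
```

```bash
python3 -c "
from h import *
go([0,.262,.3]);go([0,.262,.3],.2)"
```

```text
t 2.6 tcp st [ 0.0718 -0.0634  0.3716] F [ 1.4  0.9 -1.1] w 0.0854 j [ 0.33  0.39 -0.59  1.36  0.21  1.46 -0.4 ]
shift [-0.1805 -0.2799  0.0721] turn [-0.001  0.002 -0.356] body axis st [ 0.002 -0.001  1.   ]
t 2.6 tcp st [ 0.0718 -0.0634  0.3716] F [ 1.4  0.9 -1.1] w 0.0854 j [ 0.33  0.39 -0.59  1.36  0.21  1.46 -0.4 ]
shift [-0.1805 -0.2799  0.0721] turn [-0.199  0.038 -0.355] body axis st [ 0.002 -0.001  1.   ]
```

>>> step_arm(
  plan=[
    [[-0.02,-0.046,0],[0,0,-0.06],0],
    [[-0.02,-0.046,0],[0,0,-0.06],0],
    [[-0.02,-0.046,0],[0,0,-0.06],0],
    [[-0.02,-0.046,0],[0,0,-0.06],0],
    [[-0.02,-0.046,0],[0,0,-0.06],0],
  ],
)

```text
time: 3.1
tool_pos: [0.4845, 0.2312, 0.3721]
eef_rot: [0.997, 0.081, -0.0, -0.001]
ft_force: [0.9, 0.9, 0.1]
width: 0.0853
```

```bash
python3 -c "
from h import *
go([0,.262,.25],.2)"
```

```text
t 3.1 tcp st [0.0273 0.1815 0.3721] F [0.9 0.9 0.1] w 0.0853 j [ 0.    0.34 -0.73  1.46  0.22  1.43 -0.56]
shift [-0.0307 -0.079   0.1222] turn [-0.201  0.004 -0.043] body axis st [ 0.    -0.002  1.   ]
```

>>> step_arm(
  plan=[
    [[-0.015,-0.04,0.01],[-0.1,0,-0.02],0],
    [[-0.015,-0.045,0.02],[-0.1,0,-0.02],0],
    [[0,-0.01,0.04],[0,0,0],0],
    [[0,0,0.03],[0,0,0],0],
    [[0,0,0],[0,0,0],0],
  ],
)

```text
time: 3.6
tool_pos: [0.4321, 0.3188, 0.2661]
eef_rot: [0.989, 0.112, 0.012, 0.098]
ft_force: [0.1, -0.1, 0.0]
width: 0.0856
```

```bash
python3 -c "
from h import *
go([0,.262,.25],.2)
snap('wrist','w1.png');snap('side','s1.png')"
```

```text
t 3.6 tcp st [-0.0061  0.278   0.2661] F [ 0.1 -0.1  0. ] w 0.0856 j [-0.34  0.46 -0.71  1.6   0.44  1.35 -0.92]
shift [0.0057 0.0126 0.019 ] turn [-0.001 -0.006  0.02 ] body axis st [-0.006  0.197  0.98 ]
```

View pics/w1.png

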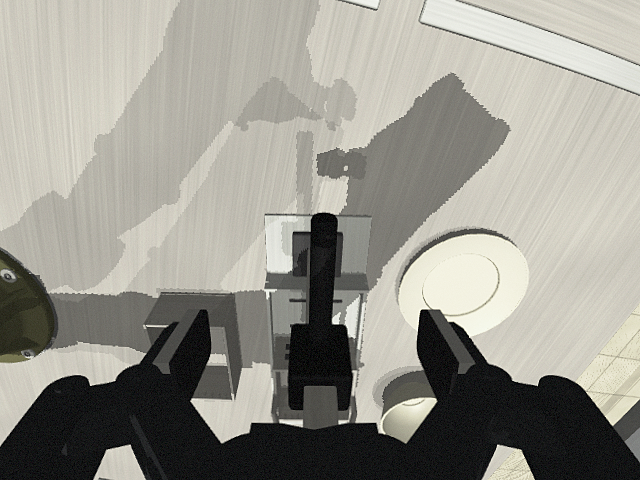

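View pics/s1.png

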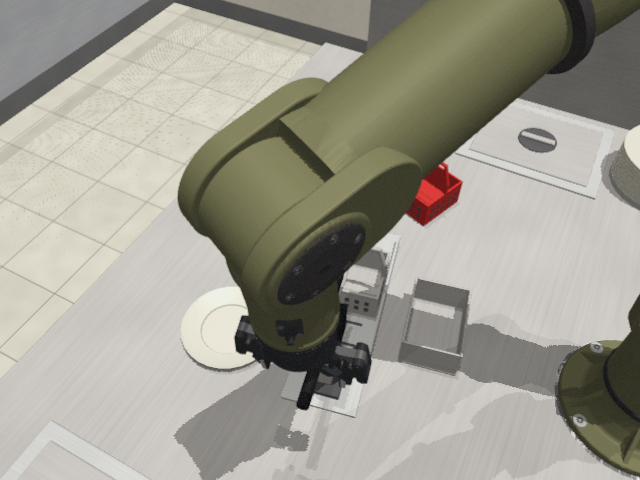

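The bar lies between the open fingers (tip at 322,220; fingers at 210 and 420), about 6 mm right of centre, matching the computed shift. Descending onto it.

>>> step_arm(
  plan=[
    [[0.006,0.008,0.03],[0,0,0.02],0],
    [[0,0,0.03],[0,0,0],0],
    [[0,0,0.03],[0,0,0],0],
    [[0,0,0.015],[0,0,0],0],
    [[0,0,0],[0,0,0],0],
  ],
)

```text
time: 4.2
tool_pos: [0.4567, 0.2925, 0.1765]
eef_rot: [0.991, 0.092, 0.023, 0.092]
ft_force: [0.2, -0.7, 0.1]
width: 0.0853
```

```bash
python3 -c "
from h import *
go([0,.258,.154],.2)
snap('wrist','w2.png')"
```

```text
t 4.2 tcp st [0.0127 0.2472 0.1765] F [ 0.2 -0.7  0.1] w 0.0853 j [-0.3   0.53 -0.66  1.76  0.53  1.13 -1.  ]
shift [-0.0135 -0.0145  0.0197] turn [-0.011 -0.025 -0.022] body axis st [-0.025  0.188  0.982]
```

View pics/w2.png

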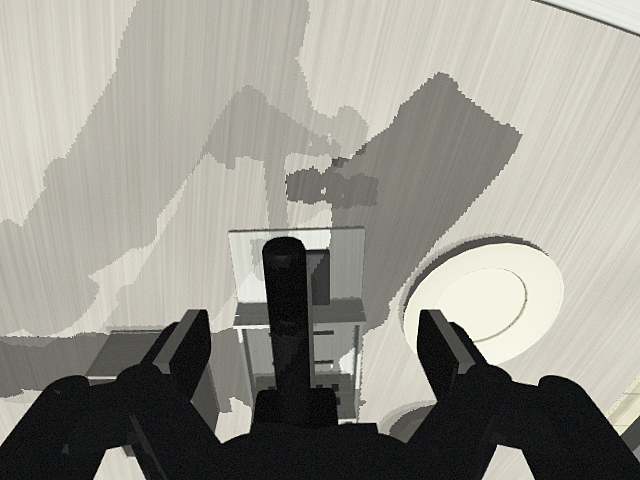

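The tool drifted about 13 mm in +x (bar now at column 285, between the fingers but off centre). Correcting that while descending.

>>> step_arm(
  plan=[
    [[-0.012,-0.013,0.005],[0,-0.02,-0.02],0],
    [[0,0,0],[0,0,0],0],
  ],
)

```text
time: 4.45
tool_pos: [0.4441, 0.3042, 0.1727]
eef_rot: [0.991, 0.1, 0.014, 0.091]
ft_force: [-0.2, -0.9, -0.4]
width: 0.0854
```

```bash
python3 -c "
from h import *
go([0,.258,.154],.2)"
```

```text
t 4.45 tcp st [0.0027 0.2612 0.1727] F [-0.2 -0.9 -0.4] w 0.0854 j [-0.32  0.54 -0.67  1.75  0.52  1.14 -1.01]
shift [-0.0028 -0.0003  0.019 ] turn [-0.015 -0.009 -0.005] body axis st [-0.009  0.184  0.983]
```

>>> step_arm(
  plan=[
    [[-0.003,0,0.01],[-0.01,-0.01,0],0],
    [[0,0,0.009],[0,0,0],0],
    [[0,0,0],[0,0,0],0.5],
    [[0,0,0],[0,0,0],0.8],
    [[0,0,0],[0,0,0],1],
  ],
)

```text
time: 4.95
tool_pos: [0.4419, 0.3013, 0.154]
eef_rot: [0.99, 0.1, 0.01, 0.097]
ft_force: [0.5, -0.6, -0.7]
width: 0.0441
```

>>> step_arm(
  plan=[
    [[0,0,0],[0,0,0],1],
    [[0,0,0],[0,0,0],1],
    [[0,0,0],[0,0,0],1],
    [[0,0,0],[0,0,0],1],
  ],
)

```text
time: 5.35
tool_pos: [0.443, 0.3016, 0.1544]
eef_rot: [0.99, 0.1, 0.011, 0.096]
ft_force: [-0.3, 0.2, -0.2]
width: 0.0164
```

```bash
python3 -c "
from h import *
go([0,.258,.09],.2);snap('wrist','w3.png')"
```

```text
t 5.35 tcp st [0.0011 0.2589 0.1544] F [-0.3  0.2 -0.2] w 0.0164 j [-0.33  0.56 -0.66  1.77  0.54  1.11 -1.03]
shift [-0.0013 -0.0115  0.0634] turn [-0.006 -0.002 -0.004] body axis st [-0.002  0.193  0.981]
```

View pics/w3.png

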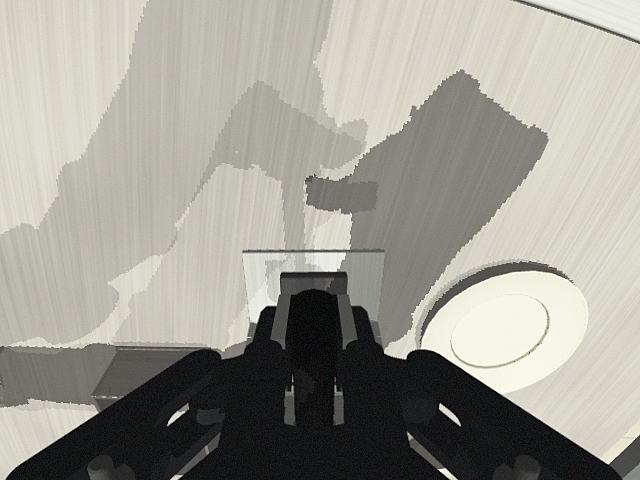

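The bar is held between the pads (width 16.4 mm for an 18 mm bar). Moving down vertically.

>>> step_arm(
  plan=[
    [[0,-0.003,0.016],[0,0,0],1],
    [[0,-0.003,0.016],[0,0,0],1],
    [[0,-0.003,0.016],[0,0,0],1],
    [[0,-0.002,0.01],[0,0,0],1],
    [[0,0,0],[0,0,0],1],
  ],
)

```text
time: 5.9
tool_pos: [0.443, 0.3016, 0.0977]
eef_rot: [0.99, 0.1, 0.013, 0.096]
ft_force: [3.0, 2.2, -9.6]
width: 0.0161
```

```bash
python3 -c "
from h import *
go([0,.258,.09],.2)"
```

```text
t 5.9 tcp st [0.0011 0.2589 0.0977] F [ 3.   2.2 -9.6] w 0.0161 j [-0.36  0.62 -0.62  1.84  0.6   1.   -1.1 ]
shift [-0.0012 -0.0006  0.0077] turn [-0.005 -0.006 -0.005] body axis st [-0.006  0.194  0.981]
```

>>> step_arm(
  plan=[
    [[0,-0.001,0.006],[0,0,0],1],
    [[0,-0.001,0.006],[0,0,0],1],
  ],
)

```text
time: 6.1
tool_pos: [0.4434, 0.302, 0.0905]
eef_rot: [0.99, 0.099, 0.015, 0.097]
ft_force: [-15.8, -9.5, 79.5]
width: 0.016
```

```bash
python3 -c "
from h import *
go([0,.258,.09],.2)"
```

```text
t 6.1 tcp st [0.0015 0.2592 0.0905] F [-15.8  -9.5  79.5] w 0.016 j [-0.37  0.63 -0.62  1.85  0.62  0.99 -1.12]
shift [-0.0015  0.0011  0.0008] turn [-0.003 -0.01  -0.006] body axis st [-0.01   0.196  0.981]
```

Bottom stop reached (force rose to 80 N). Relaxing, then verifying.

>>> step_arm(
  plan=[
    [[0,0,0],[0,0,0],1],
    [[0,0,0],[0,0,0],1],
  ],
)

```text
time: 6.3
tool_pos: [0.4431, 0.3016, 0.0926]
eef_rot: [0.99, 0.099, 0.016, 0.098]
ft_force: [3.2, 0.6, -10.8]
width: 0.0163
```

```bash
python3 -c "
from h import *
go([0,.258,.09],.2)"
```

```text
t 6.3 tcp st [0.0012 0.2588 0.0926] F [  3.2   0.6 -10.8] w 0.0163 j [-0.37  0.63 -0.62  1.85  0.62  0.99 -1.12]
shift [-0.0012  0.0003  0.0027] turn [-0.002 -0.011 -0.007] body axis st [-0.011  0.197  0.98 ]
```

>>> step_arm(
  plan=[
    [[0,0,0.002],[0,0,0],0.5],
    [[0,0,0],[0,0,0],0],
    [[0,0,0],[0,0,0],0],
    [[0,0,0],[0,0,0],0],
    [[0,0,0],[0,0,0],0],
  ],
)

```text
time: 6.8
tool_pos: [0.4434, 0.3013, 0.0899]
eef_rot: [0.99, 0.099, 0.016, 0.097]
ft_force: [0.2, 0.6, -0.0]
width: 0.0853
```

>>> step_arm(
  plan=[
    [[0,0,-0.02],[0,0,0],0],
    [[0,0,-0.045],[0,0,0],0],
    [[0,0,-0.045],[0,0,0],0],
    [[0,0,-0.045],[0,0,0],0],
    [[0,0,-0.045],[0,0,0],0],
  ],
)

```text
time: 7.3
tool_pos: [0.4318, 0.3365, 0.2862]
eef_rot: [0.99, 0.099, 0.009, 0.101]
ft_force: [1.5, 1.1, -0.4]
width: 0.085
```

```bash
python3 -c "
from h import *
go([0,.22,.33],-.25)
snap('wrist','w4.png')"
```

```text
t 7.3 tcp st [-0.0027  0.2953  0.2862] F [ 1.5  1.1 -0.4] w 0.085 j [-0.37  0.47 -0.7   1.53  0.43  1.43 -0.95]
shift [ 0.0031  0.0826 -0.0276] turn [ 0.454  0.002 -0.006] body axis st [0.003 0.203 0.979]
```

View pics/w4.png

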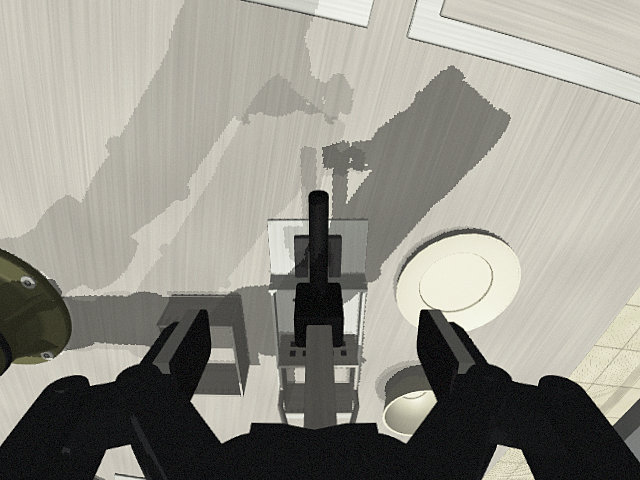

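The lift is down (block low on the post at 318,310) and the bar is free. Now moving up and over to behind the basket, closing the gripper and leaning the tool away from the hook.

>>> step_arm(
  plan=[
    [[0,0,-0.045],[0.1,0,0],0.5],
    [[0,0,-0.045],[0.1,0,0],1],
    [[0,0.048,0],[0,0,0],1],
    [[0,0.048,0],[0,0,0],1],
    [[0,0.048,0],[0,0,0],1],
  ],
)

```text
time: 7.85
tool_pos: [0.4564, 0.2184, 0.383]
eef_rot: [0.994, 0.109, 0.006, -0.01]
ft_force: [1.4, 0.4, 0.5]
width: 0.0122
```

>>> step_arm(
  plan=[
    [[0,0.048,0],[0,0,0],1],
    [[0,0.048,0],[0,0,0],1],
    [[0,0.048,0],[0,0,0],1],
    [[0,0.048,0],[0,0,0],1],
    [[0,0.048,0],[0,0,0],1],
  ],
)

```text
time: 8.35
tool_pos: [0.5082, -0.0255, 0.3799]
eef_rot: [0.994, 0.11, 0.008, -0.009]
ft_force: [0.3, 0.3, -0.1]
width: -0.0002
```

```bash
python3 -c "
from h import *
go([0,-.17,.2],-.25)"
```

```text
t 8.35 tcp st [-0.0018 -0.0746  0.3799] F [ 0.3  0.3 -0.1] w -0.0002 j [ 0.5   0.26 -0.66  1.52  0.14  1.4   0.06]
shift [-0.0027  0.0983  0.1783] turn [ 0.234 -0.016  0.016] body axis st [-0.017 -0.016  1.   ]
```

>>> step_arm(
  plan=[
    [[0,0.046,0],[0.12,-0.01,0.01],1],
    [[0,0.046,0.01],[0.11,-0.01,0.01],1],
    [[0,0,0.045],[0,0,0],1],
    [[0,0,0.045],[0,0,0],1],
    [[0,0,0],[0,0,0],1],
  ],
)

```text
time: 8.85
tool_pos: [0.5251, -0.1065, 0.2717]
eef_rot: [0.988, 0.092, -0.012, -0.125]
ft_force: [-0.3, -0.6, 0.6]
width: -0.0003
```

```bash
python3 -c "
from h import *
go([0,-.14,.04],-.25)
snap('wrist','w5.png');snap('side','s5.png')"
```

```text
t 8.85 tcp st [-0.0018 -0.1574  0.2717] F [-0.3 -0.6  0.6] w -0.0003 j [ 0.7   0.45 -0.62  1.58  0.02  1.26  0.3 ]
shift [0.0018 0.0408 0.2288] turn [-0.001 -0.003 -0.019] body axis st [-0.003 -0.249  0.969]
```

View pics/w5.png

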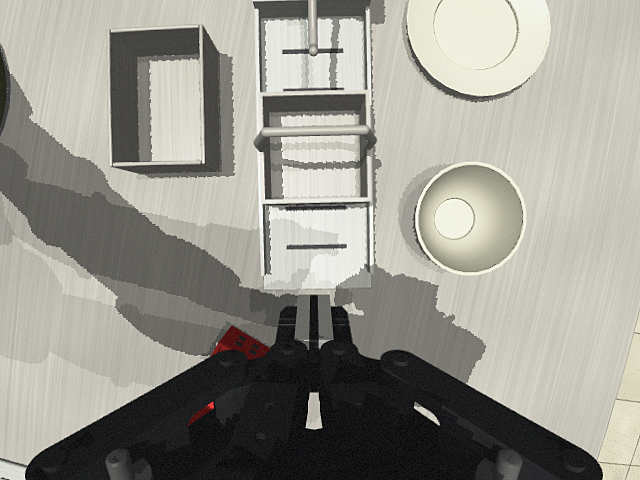

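View pics/s5.png

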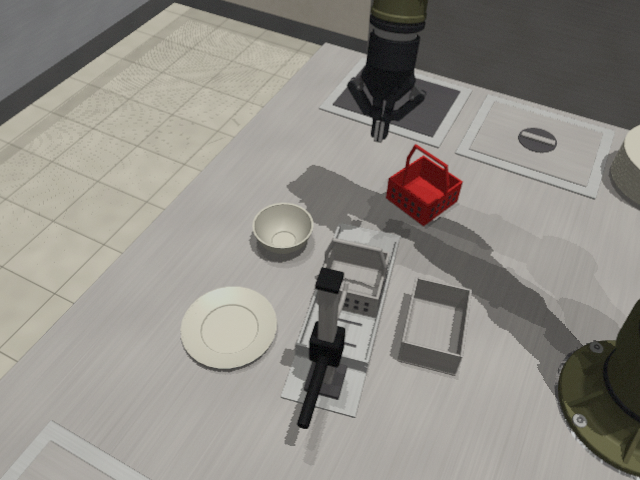

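The wrist view shows the basket between the rails (rim edges at rows 95 and 202, handle at row 135), with the hook at (313,50) straight ahead of it. The red look-alike is near the tool, so I'll compute the clearances.

```bash
python3 -c "
from h import *
e=[[420,262],[492,262],[478,315],[424,297],[439,245],[457,280]]
print(back('top',e,.062).round(3)); print(inv(back('top',e,.062)).round(3))
P=pose('wrist')
print(inv(back('wrist',[[265,202],[368,201],[263,96],[368,94]],.066,P)).round(3))
print(inv(back('wrist',[[257,137],[313,132],[370,133]],.132,P)).round(3))
print(inv(back('wrist',[[266,288],[371,287]],.006,P)).round(3))
print('tip',inv(back('wrist',[[313,50]],.116,P)).round(3))
"
```

```text
[[ 0.519 -0.198  0.062]
 [ 0.518 -0.353  0.062]
 [ 0.405 -0.321  0.062]
 [ 0.444 -0.206  0.062]
 [ 0.555 -0.239  0.062]
 [ 0.48  -0.277  0.062]]
[[-0.027 -0.245  0.062]
 [-0.059 -0.397  0.062]
 [-0.163 -0.343  0.062]
 [-0.101 -0.238  0.062]
 [ 0.001 -0.293  0.062]
 [-0.081 -0.315  0.062]]
[[-0.044 -0.101  0.066]
 [ 0.06  -0.102  0.066]
 [-0.044  0.004  0.066]
 [ 0.061  0.005  0.066]]
[[-0.041 -0.051  0.132]
 [ 0.005 -0.047  0.132]
 [ 0.052 -0.049  0.132]]
[[-0.053 -0.201  0.006]
 [ 0.072 -0.202  0.006]]
tip [[0.006 0.027 0.116]]
```

>>> step_arm(
  plan=[
    [[0.006,0.009,0.045],[0,0,-0.01],1],
    [[0,0.009,0.045],[0,0,0],1],
    [[0,0.009,0.045],[0,0,0],1],
    [[0,0.009,0.045],[0,0,0],1],
    [[0,0,0],[0,0,0],1],
  ],
)

```text
time: 9.45
tool_pos: [0.5492, -0.0957, 0.1057]
eef_rot: [0.988, 0.101, 0.006, -0.117]
ft_force: [-0.7, -0.5, 0.6]
width: 0.0002
```

```bash
python3 -c "
from h import *
go([0.006,-.135,.04],-.25)"
```

```text
t 9.45 tcp st [ 0.0241 -0.1517  0.1057] F [-0.7 -0.5  0.6] w 0.0002 j [ 0.63  0.63 -0.57  1.79  0.12  0.86  0.27]
shift [-0.0205 -0.0012  0.0671] turn [ 0.017 -0.036  0.004] body axis st [-0.036 -0.23   0.972]
```

>>> step_arm(
  plan=[
    [[-0.018,0,0.015],[0.01,-0.03,0],1],
    [[-0.004,0,0.02],[0,0,0],1],
    [[-0.002,0,0.02],[0,0,0],1],
    [[0,0,0],[0,0,0],1],
  ],
)

```text
time: 9.85
tool_pos: [0.5351, -0.088, 0.065]
eef_rot: [0.988, 0.105, -0.0, -0.117]
ft_force: [0.0, 0.0, 0.2]
width: 0.0002
```

```bash
python3 -c "
from h import *
go([0.006,-.125,.04],-.25);snap('wrist','w6.png')"
```

```text
t 9.85 tcp st [ 0.0118 -0.1413  0.065 ] F [0.  0.  0.2] w 0.0002 j [ 0.61  0.67 -0.55  1.86  0.15  0.76  0.25]
shift [-0.0063 -0.0101  0.0279] turn [ 0.017 -0.023  0.009] body axis st [-0.023 -0.231  0.973]
```

View pics/w6.png

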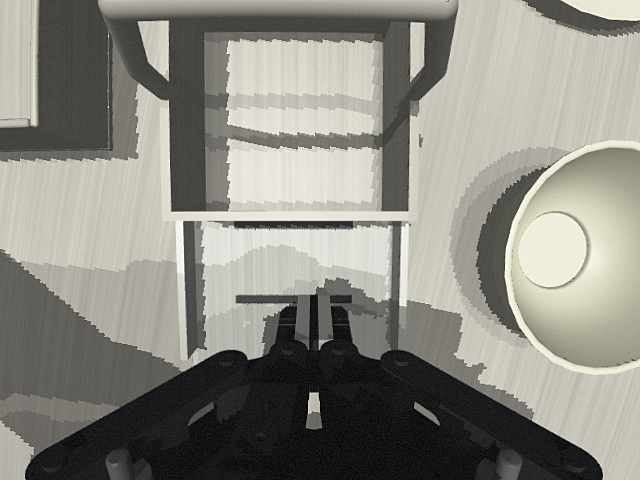

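The wrist view shows the basket rim (columns 165-412) and lane centred near column 290, so I shift about 8 mm toward -x while lowering to push height.

>>> step_arm(
  plan=[
    [[-0.009,0,0.008],[0.01,-0.02,0],1],
    [[-0.002,0,0.01],[0,0,0],1],
    [[0,0,0.008],[0,0,0],1],
    [[0,0,0],[0,0,0],1],
  ],
)

```text
time: 10.3
tool_pos: [0.529, -0.0857, 0.0456]
eef_rot: [0.987, 0.106, -0.005, -0.118]
ft_force: [-0.1, -0.5, -0.7]
width: 0.0002
```

```bash
python3 -c "
from h import *
go([0.003,-.117,.04],-.25)"
```

```text
t 10.3 tcp st [ 0.0063 -0.1379  0.0456] F [-0.1 -0.5 -0.7] w 0.0002 j [ 0.6   0.69 -0.54  1.88  0.16  0.73  0.25]
shift [-0.0033 -0.019   0.0103] turn [ 0.013 -0.013  0.011] body axis st [-0.013 -0.235  0.972]
```

>>> step_arm(
  plan=[
    [[-0.002,-0.015,0.005],[0.01,-0.01,0.01],1],
    [[-0.001,-0.015,0.005],[0,0,0],1],
    [[0,-0.015,0.004],[0,0,0],1],
    [[0,-0.015,0.004],[0,0,0],1],
    [[0,0,0],[0,0,0],1],
  ],
)

```text
time: 10.8
tool_pos: [0.5133, -0.0209, 0.043]
eef_rot: [0.987, 0.101, -0.01, -0.122]
ft_force: [0.4, -0.3, 0.2]
width: -0.0
```

```bash
python3 -c "
from h import *
go([0.003,-.02,.04],-.25);snap('wrist','w7.png')"
```

```text
t 10.8 tcp st [ 0.0041 -0.0712  0.043 ] F [ 0.4 -0.3  0.2] w -0.0 j [ 0.5   0.67 -0.54  1.95  0.14  0.66  0.15]
shift [-0.0012 -0.0489  0.0154] turn [ 0.004 -0.004 -0.001] body axis st [-0.004 -0.243  0.97 ]
```

View pics/w7.png

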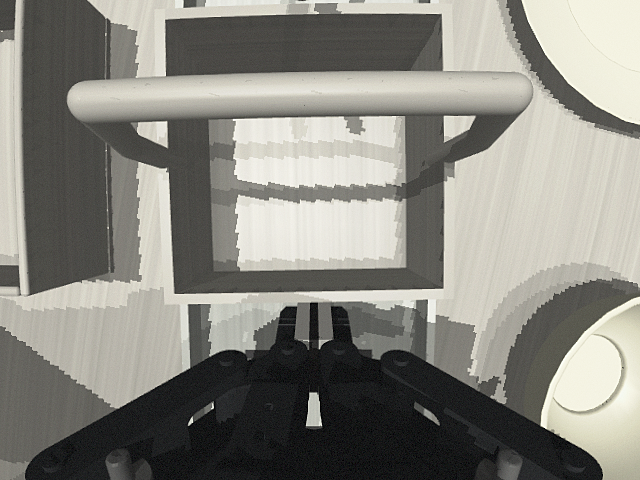

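The basket is sliding square in the lane (rim 165-450, row 297 just in front of the fingers). Continuing, more slowly.

>>> step_arm(
  plan=[
    [[0,-0.012,0.004],[0,0,0],1],
    [[0,-0.012,0.004],[0,0,0],1],
    [[0,-0.012,0.003],[0,0,0],1],
    [[0,-0.008,0.002],[0,0,0],1],
    [[0,0,0],[0,0,0],1],
  ],
)

```text
time: 11.35
tool_pos: [0.5057, 0.0214, 0.0408]
eef_rot: [0.988, 0.098, -0.009, -0.12]
ft_force: [0.2, -0.2, 0.5]
width: 0.0003
```

```bash
python3 -c "
from h import *
go([0.003,-.007,.04],-.25);snap('wrist','w8.png');snap('side','s8.png')"
```

```text
t 11.35 tcp st [ 0.0054 -0.0282  0.0408] F [ 0.2 -0.2  0.5] w 0.0003 j [ 0.42  0.65 -0.53  2.    0.13  0.6   0.07]
shift [-0.0025 -0.0204  0.0058] turn [ 0.01  -0.008 -0.006] body axis st [-0.008 -0.238  0.971]
```

View pics/w8.png

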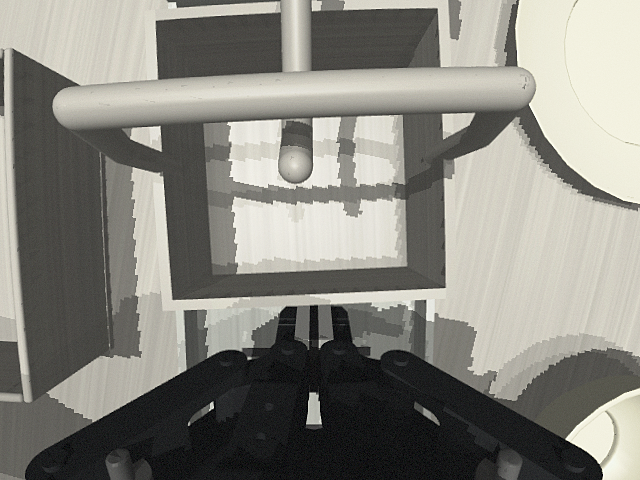

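View pics/s8.png

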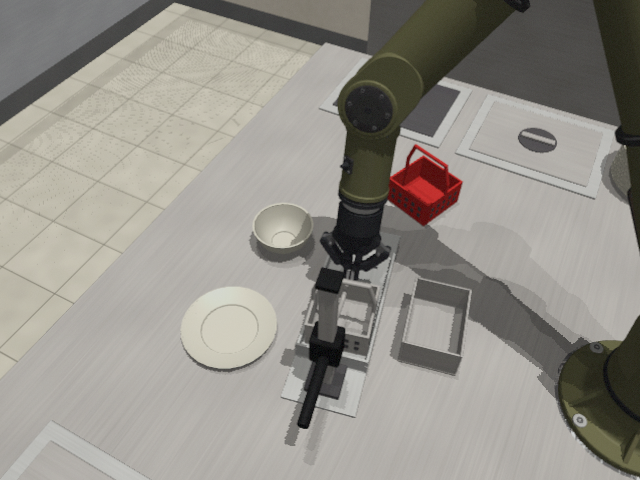

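The hook's tip (295,165) has passed under the handle bar (row 95). About 20 mm to go to the stop.

>>> step_arm(
  plan=[
    [[-0.003,-0.008,0.002],[0.01,0,0],1],
    [[0,-0.007,0.002],[0,0,0],1],
    [[0,-0.005,0.001],[0,0,0],1],
    [[0,0,0],[0,0,0],1],
  ],
)

```text
time: 11.85
tool_pos: [0.4984, 0.0395, 0.0402]
eef_rot: [0.987, 0.096, -0.01, -0.125]
ft_force: [0.5, -0.5, -0.1]
width: -0.0
```

```bash
python3 -c "
from h import *
go([0.003,-.007,.04],-.25)"
```

```text
t 11.85 tcp st [ 0.0019 -0.009   0.0402] F [ 0.5 -0.5 -0.1] w -0.0 j [ 0.39  0.65 -0.53  2.02  0.11  0.58  0.05]
shift [ 0.0011 -0.0019  0.0007] turn [-0.    -0.008 -0.01 ] body axis st [-0.008 -0.248  0.969]
```

>>> step_arm(
  plan=[
    [[0,-0.003,0.001],[0,0,0],1],
    [[0,-0.003,0.001],[0,0,0],1],
  ],
)

```text
time: 12.05
tool_pos: [0.4978, 0.0442, 0.0398]
eef_rot: [0.988, 0.095, -0.009, -0.124]
ft_force: [0.7, -13.1, 9.4]
width: 0.0002
```

```bash
python3 -c "
from h import *
go([0.003,-.007,.04],-.25);snap('wrist','w9.png');snap('side','s9.png')"
```

```text
t 12.05 tcp st [ 0.0023 -0.0043  0.0398] F [  0.7 -13.1   9.4] w 0.0002 j [ 0.38  0.65 -0.53  2.02  0.11  0.57  0.04]
shift [ 0.0008  0.0026 -0.0008] turn [ 0.001 -0.009 -0.012] body axis st [-0.009 -0.246  0.969]
```

View pics/w9.png

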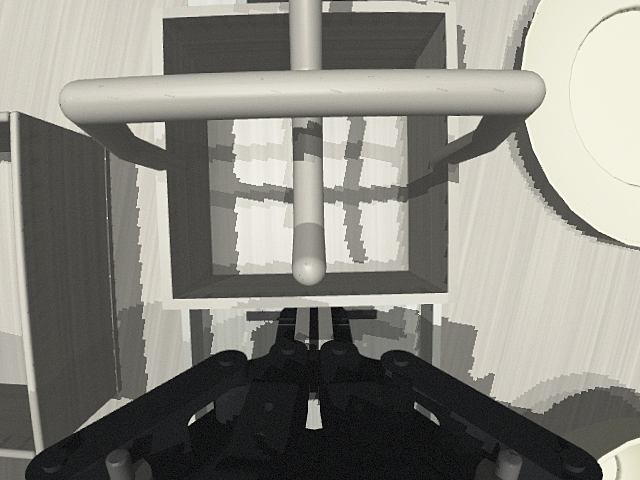

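Contact force of 13 N, so the basket is at the stop. The hook lies centred under the handle, with its tip at (309,268) well past the bar (row 97). Backing off and checking the bar position numerically.

>>> step_arm(
  plan=[
    [[0,0.005,-0.001],[0,0,0],1],
    [[0,0.02,-0.005],[0,0,0],1],
    [[0,0.02,-0.005],[0,0,0],1],
    [[0,0.03,-0.01],[0,0,0],1],
    [[0,0,0],[0,0,0],1],
  ],
)

```text
time: 12.65
tool_pos: [0.5117, -0.0321, 0.0413]
eef_rot: [0.987, 0.098, -0.011, -0.125]
ft_force: [0.7, -0.6, -0.3]
width: 0.0001
```

```bash
python3 -c "
from h import *
go([0.003,-.12,.3],-.1);P=pose('wrist');snap('wrist','w10.png')
import pickle;pickle.dump(P,open('P10.pkl','wb'))"
```

```text
t 12.65 tcp st [ 0.0003 -0.0818  0.0413] F [ 0.7 -0.6 -0.3] w 0.0001 j [ 0.52  0.67 -0.54  1.95  0.13  0.66  0.16]
shift [ 0.004  -0.0276 -0.26  ] turn [-0.152 -0.005 -0.008] body axis st [-0.006 -0.249  0.968]
```

View pics/w10.png

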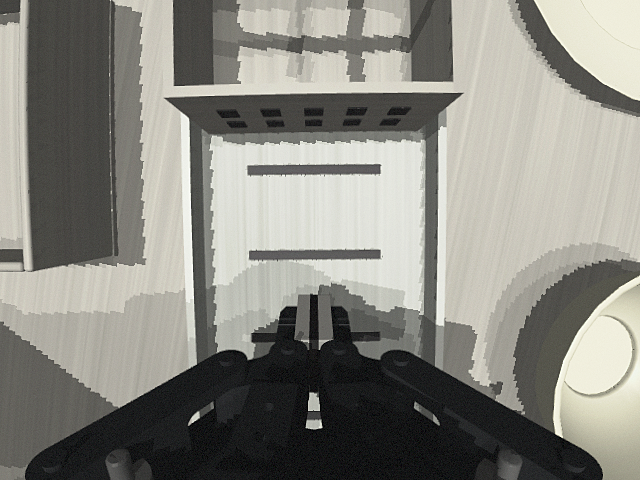

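Basket stands square with the finger clear of its wall (rim at row 90). Now back up and over to the handle bar.

>>> step_arm(
  plan=[
    [[0,0,-0.045],[0,0,0],1],
    [[0,0,-0.045],[0,0,0],1],
    [[0,0,-0.045],[0,0,0],1],
    [[0,0,-0.045],[0,0,0],1],
    [[0,0,-0.045],[0,0,0],1],
  ],
)

```text
time: 13.2
tool_pos: [0.5166, -0.0792, 0.26]
eef_rot: [0.986, 0.103, -0.019, -0.132]
ft_force: [1.3, -0.3, -0.2]
width: -0.0003
```

>>> step_arm(
  plan=[
    [[0,0,-0.045],[0,0,0],1],
    [[0,0,-0.045],[-0.1,0,0],1],
    [[0,0,-0.03],[-0.1,0,0],1],
    [[0,-0.03,0],[-0.05,0,0],1],
    [[0,0,0],[0,0,0],1],
  ],
)

```text
time: 13.7
tool_pos: [0.5184, -0.0737, 0.3884]
eef_rot: [0.994, 0.106, -0.002, -0.005]
ft_force: [0.1, 0.5, -0.5]
width: -0.0001
```

```bash
python3 -c "
from h import *
import pickle;P=pickle.load(open('P10.pkl','rb'))
print(inv(back('wrist',[[168,96],[312,94],[462,94]],.066,P)).round(3))
go([0,.29,.33],.2);P=pose('wrist');snap('wrist','w11.png');snap('side','s11.png')"
```

```text
[[-0.051  0.004  0.066]
 [ 0.001  0.004  0.066]
 [ 0.056  0.004  0.066]]
t 13.7 tcp st [-0.0017 -0.1239  0.3884] F [ 0.1  0.5 -0.5] w -0.0001 j [ 0.54  0.29 -0.63  1.45  0.16  1.45  0.13]
shift [ 0.0049 -0.4133  0.0627] turn [-0.21   0.002  0.008] body axis st [ 0.002 -0.01   1.   ]
```

View pics/w11.png

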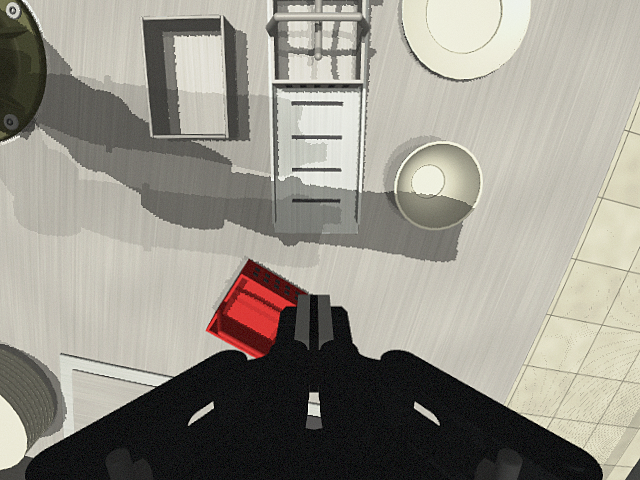

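The measured wall is at y = +4 mm (expected +5), so the basket is at the stop. Swinging back to the bar.

>>> step_arm(
  plan=[
    [[0,-0.046,0],[0,0,0],1],
    [[0,-0.046,0],[0,0,0],1],
    [[0,-0.046,0],[0,0,0],1],
    [[0,-0.046,0],[0,0,0],1],
    [[0,-0.046,0],[0,0,0],1],
  ],
)

```text
time: 14.3
tool_pos: [0.4724, 0.1419, 0.3823]
eef_rot: [0.996, 0.093, -0.01, -0.005]
ft_force: [1.7, 0.5, 0.2]
width: 0.0001
```

>>> step_arm(
  plan=[
    [[0,-0.046,0],[0,0,0],1],
    [[0,-0.046,0],[0,0,0],0.5],
    [[0,-0.046,0],[-0.1,0,0],0],
    [[0,-0.03,0],[-0.1,0,0],0],
    [[0,0,0],[0,0,0],0],
  ],
)

```text
time: 14.8
tool_pos: [0.4382, 0.3121, 0.3746]
eef_rot: [0.991, 0.095, -0.007, 0.094]
ft_force: [-0.8, 1.0, 0.1]
width: 0.0577
```

```bash
python3 -c "
from h import *
go([0.002,.268,.2],.2)"
```

```text
t 14.8 tcp st [-0.0015  0.2702  0.3746] F [-0.8  1.   0.1] w 0.0577 j [-0.3   0.42 -0.74  1.36  0.38  1.63 -0.84]
shift [ 0.0092 -0.0304  0.1718] turn [-0.013  0.035 -0.01 ] body axis st [0.035 0.185 0.982]
```

>>> step_arm(
  plan=[
    [[0.003,-0.008,0.04],[-0.01,0.03,-0.01],0],
    [[0,-0.008,0.04],[0,0,0],0],
    [[0,-0.008,0.04],[0,0,0],0],
    [[0,-0.004,0.03],[0,0,0],0],
    [[0,0,0],[0,0,0],0],
  ],
)

```text
time: 15.3
tool_pos: [0.4368, 0.3118, 0.2105]
eef_rot: [0.989, 0.106, 0.002, 0.098]
ft_force: [0.5, -1.5, 0.3]
width: 0.0851
```

```bash
python3 -c "
from h import *
go([0.001,.262,.11],.2);snap('wrist','w12.png')"
```

```text
t 15.3 tcp st [-0.0029  0.2701  0.2105] F [ 0.5 -1.5  0.3] w 0.0851 j [-0.32  0.52 -0.71  1.68  0.48  1.26 -0.97]
shift [ 0.0056 -0.0116  0.1001] turn [-0.004  0.016  0.009] body axis st [0.016 0.195 0.981]
```

View pics/w12.png

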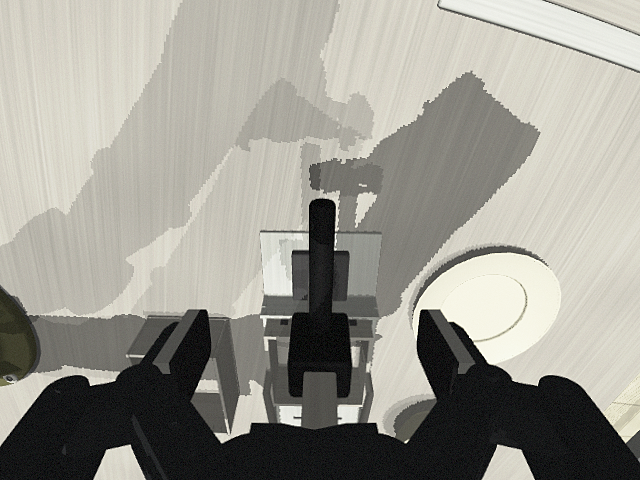

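The bar (column 321) is between the fingers, at about the offset the numbers give. Continuing down.

>>> step_arm(
  plan=[
    [[0.002,-0.003,0.03],[0,0.01,0],0],
    [[0,-0.004,0.03],[0,0,0],0],
    [[0,-0.004,0.025],[0,0,0],0],
    [[0,0,0],[0,0,0],0],
  ],
)

```text
time: 15.75
tool_pos: [0.444, 0.3093, 0.1305]
eef_rot: [0.99, 0.104, 0.01, 0.094]
ft_force: [0.7, 0.8, -0.6]
width: 0.0856
```

```bash
python3 -c "
from h import *
go([0.001,.259,.0905],.2)"
```

```text
t 15.75 tcp st [0.0036 0.2662 0.1305] F [ 0.7  0.8 -0.6] w 0.0856 j [-0.34  0.59 -0.66  1.79  0.57  1.08 -1.06]
shift [-0.0027 -0.0004  0.0406] turn [-0.01  -0.002  0.004] body axis st [-0.002  0.189  0.982]
```

>>> step_arm(
  plan=[
    [[-0.003,0,0.02],[-0.01,0,0],0],
    [[-0.001,0,0.015],[0,0,0],0],
    [[0,0,0],[0,0,0],0],
  ],
)

```text
time: 16.05
tool_pos: [0.4447, 0.304, 0.1006]
eef_rot: [0.99, 0.102, 0.014, 0.097]
ft_force: [-0.6, -0.1, 0.1]
width: 0.0854
```

```bash
python3 -c "
from h import *
go([0.001,.259,.0905],.2)"
```

```text
t 16.05 tcp st [0.0033 0.2609 0.1006] F [-0.6 -0.1  0.1] w 0.0854 j [-0.36  0.63 -0.64  1.83  0.61  1.01 -1.1 ]
shift [-0.0023 -0.0001  0.0102] turn [-0.004 -0.008  0.   ] body axis st [-0.008  0.195  0.981]
```

>>> step_arm(
  plan=[
    [[-0.003,0,0.009],[0,0,0],0],
    [[0,0,0],[0,0,0],0.5],
    [[0,0,0],[0,0,0],0.8],
    [[0,0,0],[0,0,0],1],
    [[0,0,0],[0,0,0],1],
  ],
)

```text
time: 16.55
tool_pos: [0.4439, 0.3035, 0.0951]
eef_rot: [0.99, 0.102, 0.016, 0.095]
ft_force: [0.3, -0.2, -0.3]
width: 0.028
```

>>> step_arm(
  plan=[
    [[0,0,0],[0,0,0],1],
    [[0,0,0],[0,0,0],1],
    [[0,0,0],[0,0,0],1],
  ],
)

```text
time: 16.85
tool_pos: [0.4428, 0.3034, 0.0953]
eef_rot: [0.99, 0.102, 0.015, 0.096]
ft_force: [-1.2, -0.2, -0.9]
width: 0.016
```

```bash
python3 -c "
from h import *
go([0.001,.259,.2105],.2)"
```

```text
t 16.85 tcp st [0.0012 0.2607 0.0953] F [-1.2 -0.2 -0.9] w 0.016 j [-0.36  0.63 -0.63  1.84  0.62  1.   -1.12]
shift [ 0.001   0.0238 -0.1127] turn [-0.006 -0.011 -0.001] body axis st [-0.011  0.192  0.981]
```

Bar gripped (16 mm). Raising smoothly and vertically.

>>> step_arm(
  plan=[
    [[0,0.001,-0.007],[0,0,0],1],
    [[0,0.002,-0.008],[0,0,0],1],
    [[0,0.002,-0.008],[0,0,0],1],
    [[0,0.002,-0.008],[0,0,0],1],
    [[0,0.002,-0.008],[0,0,0],1],
  ],
)

```text
time: 17.35
tool_pos: [0.4427, 0.3033, 0.135]
eef_rot: [0.99, 0.103, 0.014, 0.094]
ft_force: [3.8, 4.1, -14.8]
width: 0.0159
```

```bash
python3 -c "
from h import *
go([0.001,.261,.2155],.2);snap('side','s13.png')"
```

```text
t 17.35 tcp st [0.0011 0.2606 0.135 ] F [  3.8   4.1 -14.8] w 0.0159 j [-0.33  0.58 -0.67  1.8   0.57  1.07 -1.06]
shift [ 0.0006  0.0148 -0.0791] turn [-0.01  -0.009  0.001] body axis st [-0.009  0.188  0.982]
```

View pics/s13.png

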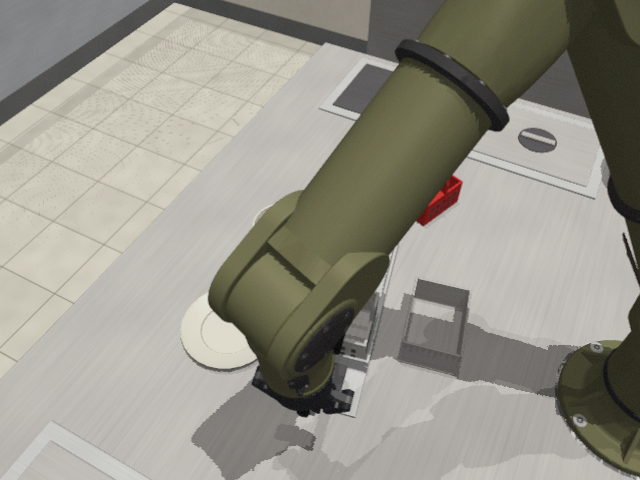

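>>> step_arm(
  plan=[
    [[0,0.002,-0.009],[0,0,0],1],
    [[0,0.002,-0.009],[0,0,0],1],
    [[0,0.002,-0.009],[0,0,0],1],
    [[0,0.002,-0.009],[0,0,0],1],
    [[0,0.002,-0.009],[0,0,0],1],
  ],
)

```text
time: 17.9
tool_pos: [0.4427, 0.3034, 0.1836]
eef_rot: [0.99, 0.103, 0.014, 0.092]
ft_force: [4.2, 5.3, -15.6]
width: 0.016
```

```bash
python3 -c "
from h import *
go([0.001,.261,.2155],.2);snap('top','t14.png')"
```

```text
t 17.9 tcp st [0.0011 0.2607 0.1836] F [  4.2   5.3 -15.6] w 0.016 j [-0.31  0.52 -0.69  1.74  0.51  1.16 -1.  ]
shift [ 0.0002  0.0056 -0.0314] turn [-0.014 -0.01   0.001] body axis st [-0.01   0.184  0.983]
```

View pics/t14.png

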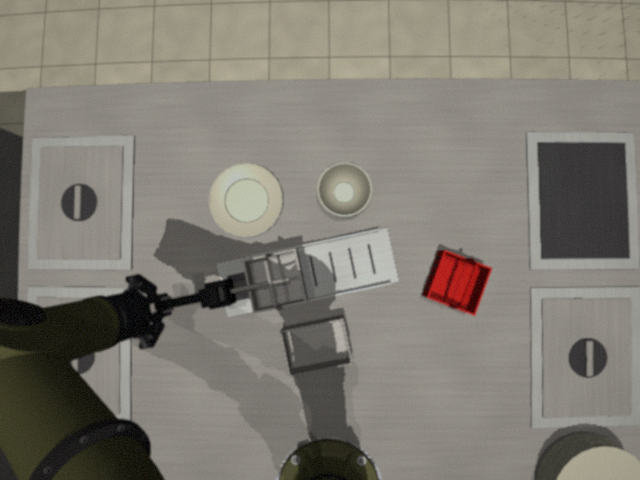

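The top view shows the basket level and hanging on the hook at (275,280). Finishing the last ~31 mm slowly.

>>> step_arm(
  plan=[
    [[0,0.002,-0.008],[0,0,0],1],
    [[0,0.002,-0.008],[0,0,0],1],
    [[0,0.001,-0.006],[0,0,0],1],
    [[0,0,0],[0,0,0],1],
  ],
)

```text
time: 18.35
tool_pos: [0.4427, 0.3035, 0.2084]
eef_rot: [0.99, 0.103, 0.015, 0.09]
ft_force: [1.1, 2.7, -5.3]
width: 0.0162
```

>>> step_arm(
  plan=[
    [[0,0.001,-0.004],[0,0,0],1],
    [[0,0.001,-0.004],[0,0,0],1],
  ],
)

```text
time: 18.55
tool_pos: [0.4426, 0.3033, 0.2156]
eef_rot: [0.99, 0.104, 0.015, 0.09]
ft_force: [8.7, 7.5, -42.5]
width: 0.0158
```

```bash
python3 -c "
from h import *
go([0.001,.261,.2155],.2)"
```

```text
t 18.55 tcp st [0.001  0.2606 0.2156] F [  8.7   7.5 -42.5] w 0.0158 j [-0.29  0.49 -0.71  1.7   0.48  1.22 -0.96]
shift [-0.     -0.0004  0.    ] turn [-0.018 -0.012  0.002] body axis st [-0.012  0.181  0.983]
```

Top stop reached (force up to 42 N, travel 120 mm). Letting it settle, releasing, and retreating along the tool.

>>> step_arm(
  plan=[
    [[0,0,0],[0,0,0],1],
    [[0,0,0],[0,0,0],1],
    [[0,0,0],[0,0,0],0.7],
    [[0,0,0],[0,0,0],0.3],
    [[0,0,0],[0,0,0],0],
  ],
)

```text
time: 19.05
tool_pos: [0.4421, 0.3022, 0.2168]
eef_rot: [0.99, 0.103, 0.015, 0.091]
ft_force: [-0.4, -1.2, -1.0]
width: 0.0541
```

>>> step_arm(
  plan=[
    [[0,0,0],[0,0,0],0],
    [[0,0,0],[0,0,0],0],
    [[0,0,0],[0,0,0],0],
    [[0,0,-0.02],[0,0,0],0],
    [[0,0,-0.03],[0,0,0],0],
  ],
)

```text
time: 19.55
tool_pos: [0.4386, 0.3083, 0.2649]
eef_rot: [0.99, 0.103, 0.013, 0.094]
ft_force: [-0.8, 0.0, 0.7]
width: 0.0854
```

>>> step_arm(
  plan=[
    [[0,0,-0.04],[0,0,0],0],
    [[0,-0.04,-0.02],[0,0,0],0],
    [[0,-0.045,0],[0,0,0],0],
    [[0,-0.045,0],[0,0,0],0],
    [[0,0,0],[0,0,0],0],
  ],
)

```text
time: 20.05
tool_pos: [0.4105, 0.4484, 0.3055]
eef_rot: [0.991, 0.1, 0.015, 0.092]
ft_force: [-0.0, 1.2, 0.2]
width: 0.0853
```

```bash
python3 -c "
from h import *
go([0.001,.261,.2155],.2);snap('top','t15.png');snap('side','s15.png')
import cv2
im=cv2.imread('pics/t15.png'); cv2.imwrite('pics/t15z.png',cv2.resize(im[210:340,150:410],None,fx=3,fy=3,interpolation=cv2.INTER_CUBIC))
"
```

```text
t 20.05 tcp st [-0.0008  0.4092  0.3055] F [-0.   1.2  0.2] w 0.0853 j [-0.56  0.56 -0.72  1.32  0.47  1.55 -1.08]
shift [0.0012 0.129  0.1158] turn [-0.014 -0.011 -0.006] body axis st [-0.011  0.185  0.983]
```

View pics/t15z.png

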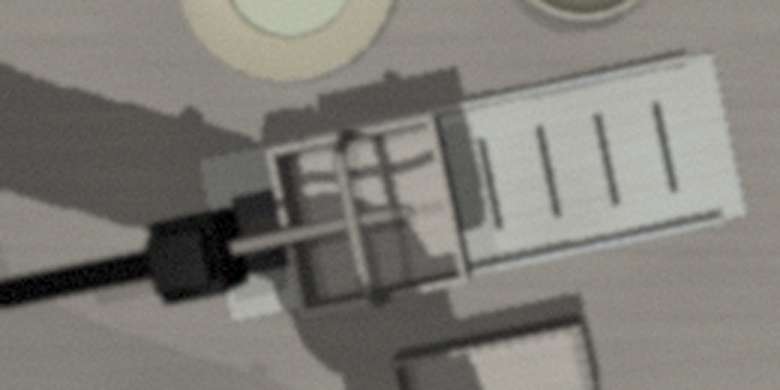

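View pics/s15.png

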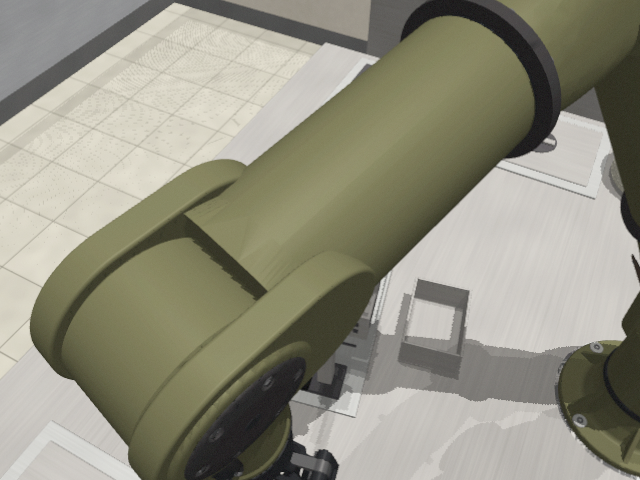

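The top view shows the basket hanging square with the hook through its handle, gripper clear. Checking heights numerically, then once more for motion.

>>> step_arm(
  plan=[
    [[0,-0.03,0],[0,0,0],0],
    [[0,-0.04,0],[0,0,0],0],
    [[0,-0.04,0],[0,0,0],0],
    [[0,0,0],[0,0,0],0],
    [[0,0,0],[0,0,0],0],
  ],
)

```text
time: 20.65
tool_pos: [0.3999, 0.5455, 0.2864]
eef_rot: [0.991, 0.09, 0.019, 0.096]
ft_force: [-0.1, -0.2, 0.4]
width: 0.0853
```

```bash
python3 -c "
from h import *
o=[150,210]
e=np.array([[268,150],[435,112],[467,275],[303,308]])/3+o
for z in (.066,.16,.175,.186):
    X=inv(back('top',e,z)); print(z,X[:,:2].round(3).tolist(),[round(float(np.linalg.norm(X[i]-X[(i+1)%4])),3) for i in range(4)])
print('bar',inv(back('top',np.array([[345,140],[358,215],[375,298]])/3+o,.252)).round(3))
a=snap('top','t16.png').astype(int);b=cv2.imread('pics/t15.png')[:,:,::-1].astype(int)
print(np.abs(a-b)[245:320,235:310].mean())
cv2.imwrite('pics/t16z.png',cv2.resize(cv2.imread('pics/t16.png')[210:340,100:360],None,fx=3,fy=3,interpolation=cv2.INTER_CUBIC))
P=pose('wrist');snap('wrist','w16.png')
"
```

```text
0.066 [[0.057, 0.134], [0.059, 0.01], [-0.059, 0.011], [-0.059, 0.131]] [0.123, 0.118, 0.12, 0.116]
0.16 [[0.054, 0.114], [0.056, 0.003], [-0.051, 0.004], [-0.05, 0.112]] [0.111, 0.107, 0.108, 0.104]
0.175 [[0.054, 0.111], [0.055, 0.002], [-0.049, 0.003], [-0.049, 0.109]] [0.109, 0.105, 0.106, 0.102]
0.186 [[0.053, 0.109], [0.055, 0.001], [-0.048, 0.002], [-0.048, 0.107]] [0.108, 0.103, 0.105, 0.101]
bar [[ 0.048  0.051  0.252]
 [ 0.004  0.052  0.252]
 [-0.045  0.052  0.252]]
14.376177777777778
```

View pics/t16z.png

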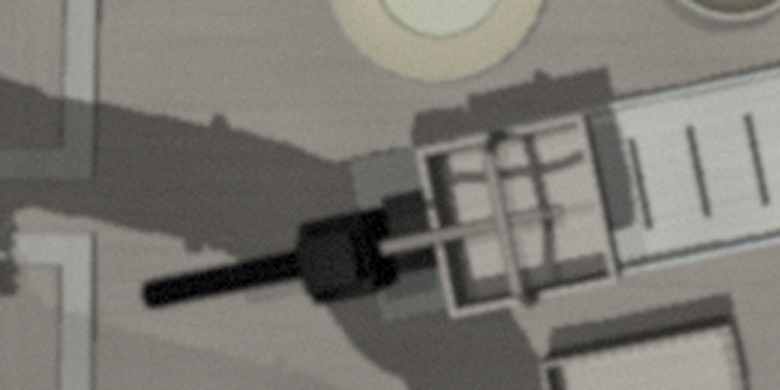

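View pics/w16.png

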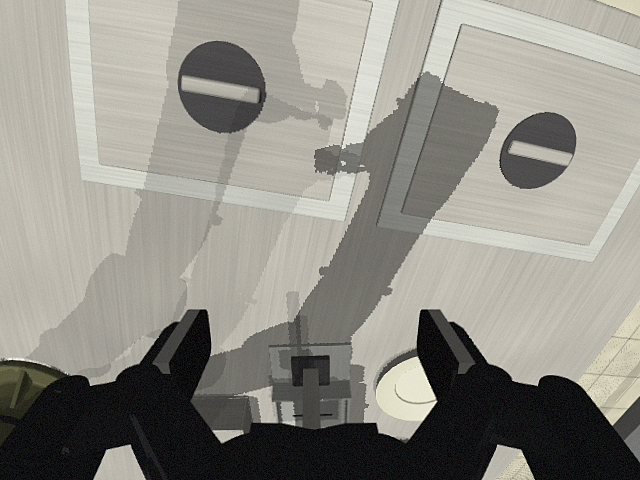

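```bash
python3 -c "
from h import *
for l in (.09,.105,.12): print(l,((proj('top',W([[0,.279,.11+l],[0,.17,.11+l]]))-[100,210])*3).round(0).tolist())
"
```

```text
0.09 [[166.0, 289.0], [335.0, 255.0]]
0.105 [[157.0, 292.0], [328.0, 257.0]]
0.12 [[147.0, 295.0], [321.0, 259.0]]
```

The bar's free end is at (147,294) in the zoomed picture, matching lift = 0.12. Handing in.

```bash
python3 -c "
from h import *
print(manip.finish_job(), manip.state()['time'])"
```

```text
the job is handed in; nothing more can be done
the job is handed in; nothing more can be done
```

I did the whole job, and the basket was hanging by its handle on the hook with the lift at the top when I handed in, at about 21 s of the 64 s. The hand-in reports no verdict, so the result rests on my own checks.

**What I did:**
- I gripped the handle bar and lowered the lift to its bottom stop, pressing it with about 80 N. That is below the 120 N wrist limit.
- I pushed the basket along the lane with the closed fingers until it met the end stop, at about 16 N. The hook was then centred under the handle.
- I gripped the bar again, raised the lift 120 mm to the top stop (about 44 N at the stop), let go and backed away.

**Last checks:**
- **Basket at the stop:** its near wall measured at station y = +4 mm, against the expected +5 mm.
- **Lift height:** the bar's free end in the top view matches a lift value of about 0.12 m.
- **Basket on the hook:** its handle bar is at station y ≈ 52 mm, on the hook seat. The rim looked square and level, and its outline was the same in two pictures 0.6 s apart.
- **Basket height:** the rim size in the top view fits a height nearer 0.16–0.17 m than the expected 0.186 m. That is within the reading error of about 1–2 pixels, so I relied on the bar-end check.
- **Rest of the scene:** I moved none of the bowl, plate, small pan or red look-alike. They appeared unmoved in the pictures, but I did not measure them at the end.

One disagreement: the wrist camera put the lane about 8 mm off my station fit at its open end. I corrected for that from the wrist pictures before pushing.

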